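First cross pass on a waterproof camera housing's cover

TASK

Make the first cross pass on the gasketed cover of the waterproof camera housing: turn the wing screw beside the small round vent plug clockwise until it stops, then do the same with the wing screw diagonally opposite it. Leave the other two wing screws loose for the second pass, and take your hand away at the end.

Things in the scene. Friction and masses are not known exactly. Their poses are not given: they have to be found in the camera images.
- housing: Grey waterproof camera housing, 136 (x) x 116 (y) mm, fixed on the desk; black gasket under a bright flat cover, cover top 57 mm above the desk. Origin: centre of underside; x along the long sides, z up. Four equal wing screws at x = +-50, y = +-40 mm. Vent plug: brass disc 15 mm wide, 6 mm high, at x = +48, y = +13 mm. All screws tighten clockwise seen from above; tight, wings lie along x.
- vent_screw (a joint): Turn (rad) of the wing screw beside the vent plug, axis at x = +50, y = +40 mm on the housing; 0 to 0.35 loose, grows clockwise to a stop at 1.4 (tight). Wing plate: 8 mm thick, 26 to 45 mm long, from 70 to 95 mm above the desk, pointing (1.4 - value) counterclockwise of housing x; hub below it 17 mm wide. Light friction (0.05 N m), stays where left, no rise.
- opposite_screw (a joint): The same for the wing screw diagonally opposite the vent one, axis at x = -50, y = -40 mm on the housing; same shape, heights, stop and direction.
- side_screw_1 (a joint): The same for the wing screw at x = +50, y = -40 mm on the housing; it is to stay loose.
- side_screw_2 (a joint): The same for the wing screw at x = -50, y = +40 mm on the housing; it is to stay loose.

How it is judged:
On the way, in this order (a step that is already met when the one before it is completed fails the run):
1. the wing screw beside the vent plug is turned home while the one opposite is still loose (value of joint vent_screw above 1.2 rad and value of joint opposite_screw below 0.7 rad), for 0.2 s.
2. then the diagonally opposite wing screw is turned home (value of joint each of opposite_screw, vent_screw above 1.2 rad), for 0.2 s.
At the end, for the whole second after the job is handed in: The vent-side screw and the one diagonally opposite are both turned to within 0.2 rad (11 degrees) of their stops (above 1.2 of 1.4 rad), and the other two are still loose (below 0.7 rad) (all of step 2 and value of joint each of side_screw_1, side_screw_2 below 0.7 rad); the robot touches nothing.
It fails at once if one of the other two wing screws is tightened (turned beyond 0.7 rad) (value of joint any of side_screw_1, side_screw_2 above 0.7 rad).
It also fails if it takes over 59 s, if anything falls off the work surface, if the arm or the gripper's body presses on something with over 40 N, if the wrist force passes 120 N, or if a joint passes its speed limit or range.

ROBOT

A 6-joint arm with a two-finger parallel gripper is mounted at the origin on a cart in front of the work surface, level with it; the furniture and walls round the work are solid. World frame = base frame: x ahead of the robot, y to its left, z up, the work surface at z = 0. Lengths are in m, angles in rad, forces in N, time in s.
With the tool pointing down it reaches from about 0.25 to 0.725 m from the base axis. Payload 4 kg.
Tool frame: the origin (TCP) lies midway between the tips of the shut fingers; the grasp point (between the pads) lies 19 mm behind it (bot.grip_point_offset is the distance from the TCP to the grasp point, in m); z points along the fingers, y is the line along which they close (so a half turn about z gives the same grasp; the last joint's range is limited). The gripper opens to 85 mm and grips with 20 to 120 N. Pads are 22 mm wide; open, the fingers measure 114 mm over their backs; the gripper's body (76 mm by 85 mm) begins 54 mm behind the grasp point. The pads swing forward as they close: fully open they stand 13 mm farther back than shut.
Start: joints at [-1.326, 0.241, 0.005, 1.335, 0, 1.571], TCP at [0.121, -0.485, 0.231] pointing down, gripper open.
Joint ranges: [-2.72, 2.72], [-1.05, 1.87], [-1.09, 1.28], [-1.99, 2.15], [-1.42, 1.44], [-3.14, 3.14]. Speed limits (rad/s): [2.79, 2.79, 3.14, 3.14, 3.14, 3.14].

INTERFACE

Orientations are given as a unit quaternion [x, y, z, w].
In Python, from workcell import bot gives the robot as it stands.
- The arm moves only by the tool step_arm, never from a script. Its argument "targets" is text: rows parted by semicolons, each of 7 numbers parted by spaces: the opening, from -1 (shut) to 1 (fully open), so that 0 is half open, then the shift along the world's x, y, z normalised to -1 to 1, where 1 is 0.5 m, then the turn, a rotation vector about the world's x, y, z normalised to -1 to 1, where 1 is pi/4 rad. In form: gripper x y z wx wy wz; .... A call has 1 to 10 rows; each row is the pose to reach, as a shift and turn from the pose commanded when the call began; what a row does not reach only later rows make up. A row lasts 1/12 s, in which the tool goes at most 41.7 mm and 7.16 degrees, less where a joint would pass 70% of its speed; a pose out of reach is approached as far as the arm can. A call with a number of a shift or a turn outside -1 to 1 is refused whole. A call with a gripper value outside its range is refused whole. The fingers move at their own pace and stop on an object; the grip force is fixed at half the most. Time passes only in rows, so rows that repeat a pose let the fingers close. It gives the time, the measured TCP pose, the force, the opening and the grip force at its end, in the units of the state.
- bot.get_obs(): the state, without advancing time (a new reading comes with each control period).
- bot.camera(name): name is "scene" or "top"; returns the picture (420x560x3 uint8, red, green, blue); there is no depth.
- bot.camera_info(name): a dict with "vertical_fov" (degrees; the focal length in pixels is half the picture's height over the tangent of half this angle, whatever the lens; pixels are square), "cx", "cy" (the principal point, pixels), "pose" (4x4, takes a point from camera to world coordinates). Camera axes: x right, y up, looking along -z (the intrinsics and any distortion apply to the point x, -y, -z); pixel columns grow to the right and rows downward; lengths in m; the calibration is good to about 2 mm. A picture is of the moment at which its call begins. camera_info takes no time and is no camera call.
- bot.job_done(): hands the job in; it is judged then, once.
The state is a dict: "clock": time; "joint_pos": joint angles; "joint_vel": joint speeds; "tau": joint torques, N m; "eef_pos": TCP position; "tool_rot": TCP orientation; "ft_force": force on the tool from outside, world axes, zero at the start; "ft_torque": the same for the moment, N m; "grip_width": finger opening in m; "grasp_force": force on a finger pad.
Only numpy, scipy, OpenCV 4.12 (cv2) and the standard library are available. Lean on these libraries where they do the work, as an engineer would, in place of code of your own. Each camera call takes 0.05 s, during which the arm holds its last target. There are 200 camera calls.

## Working session

There is one attempt and no reset: what is moved stays moved. The work goes in short steps, Python scripts to look and compute and a tool call to move; the robot and the scene stay as the last step left them, time stands still between calls to the robot, and variables do not carry over. Pictures are saved under pics/ and viewed, at most 10 in all, crops included, and the job is handed in when it is done.

Besides the shell and the picture viewer there is one more tool, called after "Emit:" as a command line: name --argument value ..., lists and objects as JSON in quotes. step_arm: Moves the arm, as the interface text tells. Scaled input: -1 to 1 covers 0.5 m each way for a shift and pi/4 rad each way for a turn. Its arguments: {"type":"object","properties":{"targets":{"type":"string"}},"required":["targets"]}

```bash
mkdir -p pics; python3 - <<'E'
from workcell import bot
import cv2
for n in("scene","top"):
    cv2.imwrite(f"pics/{n}0.png",bot.camera(n)[:,:,::-1]); print(n,bot.camera_info(n))
o=bot.get_obs();print(o["clock"],o["eef_pos"],o["tool_rot"],o["grip_width"])
E
```

```text
scene {'vertical_fov': 53.053726098551735, 'cx': 276.64824890078614, 'cy': 205.11068812458848, 'pose': array([[ 0.85561123,  0.2219034 , -0.46764121,  0.1022027 ],
       [-0.51758244,  0.37751094, -0.76785018, -1.00752735],
       [ 0.00615111,  0.89902412,  0.43785591,  0.45572819],
       [ 0.        ,  0.        ,  0.        ,  1.        ]])}
top {'vertical_fov': 45.253804912508215, 'cx': 278.4940270176456, 'cy': 209.37170626864284, 'pose': array([[-0.00674082,  0.97780257, -0.20941988,  0.35269331],
       [-0.99996822, -0.00569994,  0.00557343, -0.34537838],
       [ 0.00425603,  0.2094508 ,  0.97780993,  0.89115184],
       [ 0.        ,  0.        ,  0.        ,  1.        ]])}
0.1 [ 0.12106847 -0.48454675  0.23050675] [ 9.92515905e-01  1.22111888e-01 -1.12300828e-04 -9.22788931e-04] 0.08527639084995921
```

View pics/top0.png

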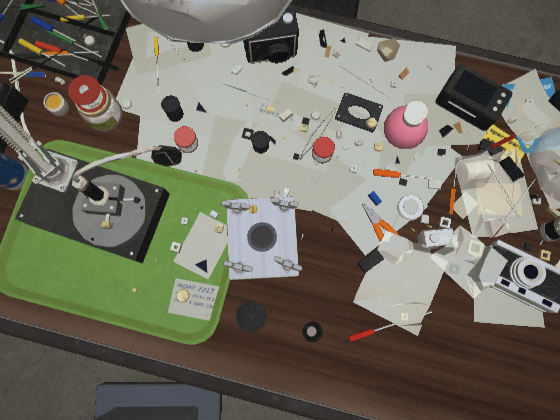

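View pics/scene0.png

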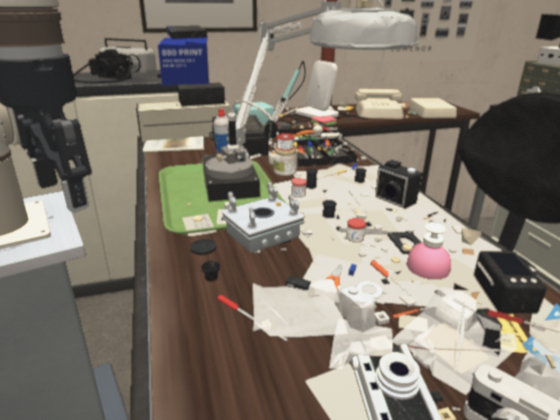

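```bash
python3 - <<'E'
import cv2
a=cv2.imread("pics/top0.png")[180:290,210:320]
cv2.imwrite("pics/crop0.png",cv2.resize(a,None,fx=5.4,fy=5.4,interpolation=cv2.INTER_CUBIC))
E
```

```text
(no output)
```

View pics/crop0.png

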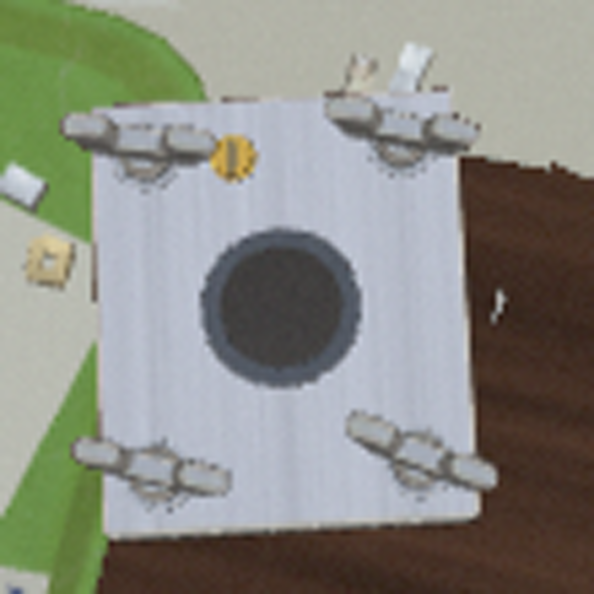

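```bash
cat >h.py <<'E'
import numpy as np
from workcell import bot
def ray(px,z,n="top"):
    i=bot.camera_info(n);f=210/np.tan(np.radians(i["vertical_fov"]/2));P=i["pose"]
    d=P[:3,:3]@np.array([(px[0]-i["cx"])/f,-(px[1]-i["cy"])/f,-1]);o=P[:3,3]
    return (o+d*(z-o[2])/d[2])[:2]
E
python3 - <<'E'
from h import *
c=lambda u,v:(u/5.4+210-.4,v/5.4+180-.4)
q=[ray(c(*p),.057) for p in[(93,106),(455,92),(481,519),(104,538)]]
print(np.round(q,4),"ctr",np.mean(q,0)); 
e=(q[0]-q[3]+q[1]-q[2]);print("yaw",np.degrees(np.arctan2(e[1],e[0])),[np.linalg.norm(q[i]-q[i-1]) for i in range(4)])
e=(q[0]-q[1]+q[3]-q[2]);print("yaw",np.degrees(np.arctan2(-e[0],e[1])))
print("hole",ray(c(281,307),.057),"plug",ray(c(234,157),.063))
for n,a,b in[("vent",(65,124),(213,143)),("s1",(329,106),(476,133)),("s2",(76,448),(230,481)),("opp",(350,426),(495,473))]:
    A,B=ray(c(*a),.093),ray(c(*b),.093);d=A-B;print(n,(A+B)/2,np.degrees(np.arctan2(d[1],d[0])),np.linalg.norm(d))
E
```

```text
[[ 0.5495 -0.2624]
 [ 0.5534 -0.3764]
 [ 0.4194 -0.3826]
 [ 0.4144 -0.2678]] ctr [ 0.48416536 -0.32231017]
yaw 2.449473422684175 [np.float64(0.13519820378490516), np.float64(0.11408805215395337), np.float64(0.13409726119234744), np.float64(0.11496831175637584)]
yaw 2.226069164411037
hole [ 0.48515907 -0.32160727] plug [ 0.53151046 -0.30713565]
vent [ 0.53242669 -0.27993243] 82.18687807034108 0.04494842504462416
s1 [ 0.53628965 -0.35916507] 78.99160992088761 0.045003778798557555
s2 [ 0.43303036 -0.28513196] 77.59475311739556 0.046271388144234774
opp [ 0.43693324 -0.36411526] 71.65869820010249 0.04466553477885782
```

Emit:
step_arm --targets "0 0.82 0.41 0 0 0 1;0 0.82 0.41 0 0 0 1;0 0.82 0.41 0 0 0 1;0 0.82 0.41 0 0 0 1;0 0.82 0.41 0 0 0 1;0 0.82 0.41 0 0 0 1;0 0.82 0.41 0 0 0 1;0 0.82 0.41 0 0 0 1;0 0.82 0.41 0 0 0 1;0 0.82 0.41 0 0 0 1"

```text
clock: 0.93
eef_pos: [0.4953, -0.2973, 0.2308]
tool_rot: [0.87, 0.493, -0.0, -0.0]
ft_force: [-0.5, -0.1, 0.3]
grip_width: 0.0429
grasp_force: 0.0
```

Emit:
step_arm --targets "0 0.074 0.035 -0.1 0 0 0.5;0 0.074 0.035 -0.2 0 0 0.5;0 0.074 0.035 -0.22 0 0 0.5;0 0.074 0.035 -0.22 0 0 0.5;0 0.074 0.035 -0.22 0 0 0.5;0 0.074 0.035 -0.22 0 0 0.5;0 0.074 0.035 -0.22 0 0 0.5;0 0.074 0.035 -0.22 0 0 0.5"

```text
clock: 1.6
eef_pos: [0.5321, -0.2828, 0.1246]
tool_rot: [0.758, 0.652, 0.001, 0.003]
ft_force: [0.3, -0.1, -0.5]
grip_width: 0.0426
grasp_force: 0.0
```

```bash
python3 - <<'E'
from workcell import bot
import cv2,numpy as np
o=bot.get_obs();x,y,z,w=o["tool_rot"];print(o["eef_pos"],np.degrees(np.arctan2(y*y-x*x,2*x*y)),o["joint_pos"])
a=bot.camera("scene")[120:270,150:350,::-1]
cv2.imwrite("pics/s1.png",cv2.resize(a,None,fx=4,fy=4))
E
```

```text
[ 0.53206592 -0.282786    0.12455632] -8.607436699549206 [-4.88501210e-01  4.99667648e-01  1.01893915e-01  1.16746958e+00
 -3.45102396e-05  1.23252313e+00]
```

View pics/s1.png

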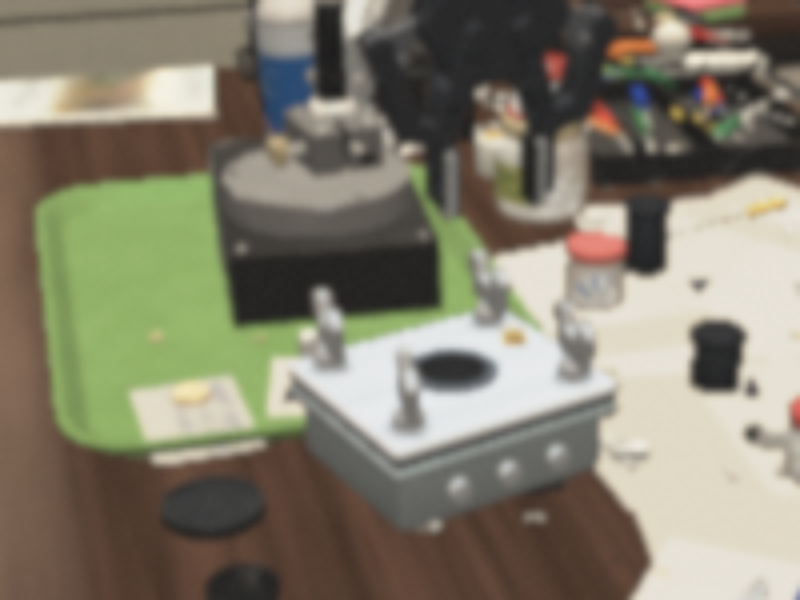

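The picture shows the open fingers (crop about 450,190 and 538,180) above and straddling the vent-side wing (485,285), with the brass plug at (513,337). I'll go down and close.

Emit:
step_arm --targets "0 0 0.005 -0.05 0 0 0;0 0 0.005 -0.09 0 0 0;0 0 0.005 -0.109 0 0 0;0 0 0.005 -0.109 0 0 0;-1 0 0.005 -0.109 0 0 0;-1 0 0.005 -0.109 0 0 0;-1 0 0.005 -0.109 0 0 0;-1 0 0.005 -0.109 0 0 0;-1 0 0.005 -0.109 0 0 0;-1 0 0.005 -0.109 0 0 0"

```text
clock: 2.48
eef_pos: [0.534, -0.2799, 0.0694]
tool_rot: [0.757, 0.653, 0.002, 0.003]
ft_force: [4.4, -0.2, 5.0]
grip_width: 0.0064
grasp_force: 73.0
```

Emit:
step_arm --targets "-1 0 0 0 0 0 -0.1;-1 0 0 0 0 0 -0.2;-1 0 0 0 0 0 -0.3;-1 0 0 0 0 0 -0.4;-1 0 0 0 0 0 -0.5;-1 0 0 0 0 0 -0.6;-1 0 0 0 0 0 -0.7;-1 0 0 0 0 0 -0.8;-1 0 0 0 0 0 -0.9;-1 0 0 0 0 0 -1"

```text
clock: 3.32
eef_pos: [0.5329, -0.2792, 0.0694]
tool_rot: [0.95, 0.312, 0.002, 0.002]
ft_force: [2.7, 0.8, 6.8]
grip_width: 0.0064
grasp_force: 73.3
```

Emit:
step_arm --targets "-1 0 0 0 0 0 -0.1;-1 0 0 0 0 0 -0.2;-1 0 0 0 0 0 -0.3;-1 0 0 0 0 0 -0.4;-1 0 0 0 0 0 -0.5;-1 0 0 0 0 0 -0.6;-1 0 0 0 0 0 -0.65;-1 0 0 0 0 0 -0.7;-1 0 0 0 0 0 -0.72;-1 0 0 0 0 0 -0.72"

```text
clock: 4.15
eef_pos: [0.5327, -0.2784, 0.0694]
tool_rot: [0.999, 0.036, 0.002, 0.0]
ft_force: [2.0, 2.4, 9.0]
grip_width: 0.0065
grasp_force: 73.4
```

```bash
python3 - <<'E'
from workcell import bot
import numpy as np
o=bot.get_obs();x,y,z,w=o["tool_rot"];print(o["eef_pos"],np.degrees(np.arctan2(y*y-x*x,2*x*y)),o["ft_force"],o["ft_torque"],o["grip_width"])
E
```

```text
[ 0.5326887  -0.27844334  0.06935877] -85.85787294640954 [2.02596009 2.36327031 8.97512941] [ 0.67270498 -0.34267901 -0.02682248] 0.006461311350138474
```

Emit:
step_arm --targets "0 0 0 0 0 0 0;0 0 0 0 0 0 0;0 0 0 0 0 0 0;0 0 0 0.05 0 0 0;0 0 0 0.12 0 0 0;0 0 0 0.12 0 0 0;0 -0.194 -0.172 0.12 0 0 0.8;0 -0.194 -0.172 0.12 0 0 0.8;0 -0.194 -0.172 0.12 0 0 0.8;0 -0.194 -0.172 0.12 0 0 0.8"

```text
clock: 4.98
eef_pos: [0.4294, -0.3672, 0.1263]
tool_rot: [0.962, 0.273, -0.002, -0.0]
ft_force: [0.2, -0.7, -0.0]
grip_width: 0.0428
grasp_force: 0.0
```

```bash
python3 - <<'E'
from workcell import bot
import numpy as np
o=bot.get_obs();x,y,z,w=o["tool_rot"];print(o["eef_pos"],np.degrees(np.arctan2(y*y-x*x,2*x*y)),o["ft_force"],o["grip_width"])
E
```

```text
[ 0.42941269 -0.3672052   0.12627298] -58.33443548571103 [ 0.15774622 -0.72512651 -0.01743858] 0.04283381281331804
```

Emit:
step_arm --targets "0 0 0 0 0 0 0.89;0 0 0 0 0 0 0.89;0 0 0 0 0 0 0.89;0 0 0 0 0 0 0.89;0 0 0 0 0 0 0.89;0 0 0 0 0 0 0.89;0 0 0 0 0 0 0.89;0 0 0 0 0 0 0.89"

```text
clock: 5.65
eef_pos: [0.4333, -0.3646, 0.1263]
tool_rot: [0.812, 0.584, -0.0, -0.001]
ft_force: [-0.3, -0.7, 0.6]
grip_width: 0.043
grasp_force: 0.0
```

```bash
python3 - <<'E'
from workcell import bot
import numpy as np,cv2
o=bot.get_obs();x,y,z,w=o["tool_rot"];print(o["eef_pos"],np.degrees(np.arctan2(y*y-x*x,2*x*y)),o["ft_force"],o["grip_width"])
a=bot.camera("scene")[120:270,150:350,::-1]
b=bot.camera("top")[165:315,160:360,::-1]
cv2.imwrite("pics/s2.png",cv2.resize(np.hstack([a,b]),None,fx=2,fy=2,interpolation=cv2.INTER_CUBIC))
E
```

```text
[ 0.43334179 -0.36456206  0.12632357] -18.496661400277844 [-0.32828252 -0.66977515  0.60006784] 0.0430131589442026
```

View pics/s2.png

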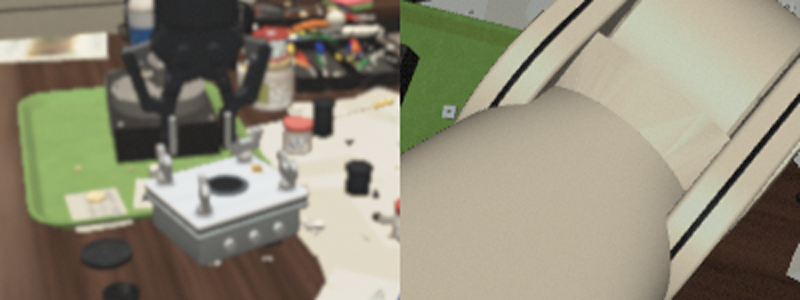

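The vent wing (left half, about 247,145) now lies along the housing x. The fingers (172,135 and 225,130) are above the opposite wing (203,195), and the arm hides the top view.

Emit:
step_arm --targets "0 0.006 0.001 -0.04 0 0 0;0 0.006 0.001 -0.09 0 0 0;0 0.006 0.001 -0.113 0 0 0;0 0.006 0.001 -0.113 0 0 0;-1 0.006 0.001 -0.113 0 0 0;-1 0.006 0.001 -0.113 0 0 0;-1 0.006 0.001 -0.113 0 0 0;-1 0.006 0.001 -0.113 0 0 0;-1 0.006 0.001 -0.113 0 0 0;-1 0.006 0.001 -0.113 0 0 0"

```text
clock: 6.58
eef_pos: [0.4375, -0.365, 0.0718]
tool_rot: [0.811, 0.585, 0.0, 0.001]
ft_force: [-0.4, 1.3, 5.4]
grip_width: 0.0064
grasp_force: 60.6
```

Emit:
step_arm --targets "-1 0 0 0 0 0 -0.1;-1 0 0 0 0 0 -0.2;-1 0 0 0 0 0 -0.3;-1 0 0 0 0 0 -0.4;-1 0 0 0 0 0 -0.5;-1 0 0 0 0 0 -0.6;-1 0 0 0 0 0 -0.7;-1 0 0 0 0 0 -0.8;-1 0 0 0 0 0 -0.9;-1 0 0 0 0 0 -1"

```text
clock: 7.42
eef_pos: [0.4364, -0.364, 0.0718]
tool_rot: [0.974, 0.228, -0.0, -0.0]
ft_force: [-3.9, 3.5, 9.3]
grip_width: 0.0063
grasp_force: 61.2
```

Emit:
step_arm --targets "-1 0 0 0 0 0 -0.1;-1 0 0 0 0 0 -0.2;-1 0 0 0 0 0 -0.3;-1 0 0 0 0 0 -0.4;-1 0 0 0 0 0 -0.45;-1 0 0 0 0 0 -0.48;-1 0 0 0 0 0 -0.5;-1 0 0 0 0 0 -0.5;-1 0 0 0 0 0 -0.5;-1 0 0 0 0 0 -0.5"

```text
clock: 8.25
eef_pos: [0.4361, -0.3632, 0.0717]
tool_rot: [0.999, 0.036, -0.0, -0.001]
ft_force: [-4.4, 4.9, 10.0]
grip_width: 0.0063
grasp_force: 61.3
```

```bash
python3 - <<'E'
from workcell import bot
import numpy as np
o=bot.get_obs();x,y,z,w=o["tool_rot"];print(o["eef_pos"],np.degrees(np.arctan2(y*y-x*x,2*x*y)),o["ft_force"],o["ft_torque"],o["grip_width"])
E
```

```text
[ 0.43609633 -0.36317404  0.07173171] -85.86484526625415 [-4.40097107  4.86099737 10.00043319] [ 0.93182961  0.93888216 -0.06058145] 0.006346993710741451
```

Open, rise, and retreat clear of the top view.

Emit:
step_arm --targets "0 0 0 0 0 0 0;0 0 0 0 0 0 0;0 0 0 0 0 0 0;0 0 0 0.06 0 0 0;0 0 0 0.14 0 0 0;0 0 0 0.22 0 0 0;0 0 0 0.3 0 0 0;0 0 0 0.3 0 0 0;0 -0.1 -0.1 0.3 0 0 0;0 -0.2 -0.1 0.3 0 0 0"

```text
clock: 9.08
eef_pos: [0.37, -0.4076, 0.2207]
tool_rot: [0.999, 0.038, 0.002, 0.002]
ft_force: [0.1, -1.8, -0.6]
grip_width: 0.0427
grasp_force: 0.0
```

Emit:
step_arm --targets "0 -0.4 -0.15 0 0 0 0;0 -0.4 -0.15 0 0 0 0;0 -0.4 -0.15 0 0 0 0;0 -0.4 -0.15 0 0 0 0;0 -0.4 -0.15 0 0 0 0;0 -0.4 -0.15 0 0 0 0;0 -0.4 -0.15 0 0 0 0;0 -0.4 -0.15 0 0 0 0"

```text
clock: 9.75
eef_pos: [0.1673, -0.4805, 0.22]
tool_rot: [0.999, 0.035, 0.0, -0.0]
ft_force: [0.2, -0.0, -0.6]
grip_width: 0.0429
grasp_force: 0.0
```

```bash
python3 - <<'E'
from workcell import bot
import cv2
o=bot.get_obs();print(o["eef_pos"],o["ft_force"],o["joint_vel"])
a=bot.camera("top")[180:290,210:320,::-1]
cv2.imwrite("pics/t3.png",cv2.resize(a,None,fx=5.4,fy=5.4,interpolation=cv2.INTER_CUBIC))
E
```

```text
[ 0.16734666 -0.48051062  0.22001297] [ 0.15378356 -0.02634351 -0.57449975] [ 0.04061395  0.00094853  0.00261203  0.0047862   0.00088127 -0.00107747]
```

View pics/t3.png

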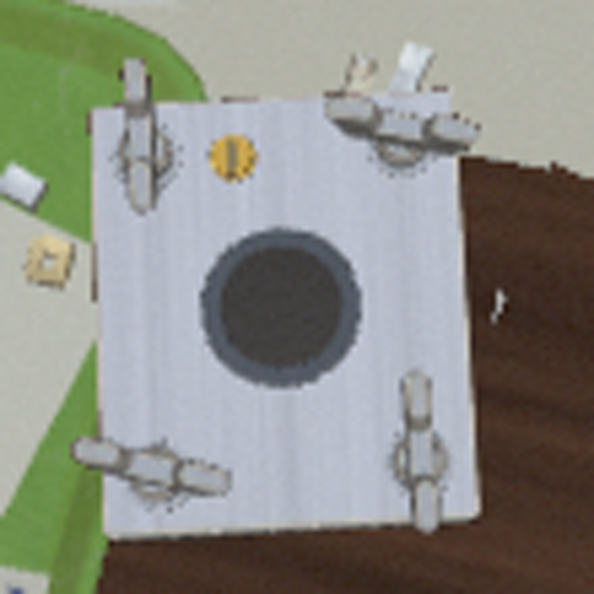

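The vent wing (crop 140,135) and the opposite wing (420,450) both lie along the housing x, so they're tight. The other two (402,120 and 153,467) haven't moved.

```bash
python3 -c "
from workcell import bot
print(bot.job_done())"
```

```text
the job is handed in; nothing more can be done
None
```

The vent-side wing screw and then the one diagonally opposite were turned to about 1.37 of 1.4 rad, the other two are still loose, the hand is clear of the housing, and the job is handed in (no verdict was returned).

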